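Close and bolt the craft case under the shelf

TASK

Close up the plywood craft case: fold its small inner leaf down flat first, then swing the big lid shut over it. The lid sits on a springy seal, so press it down and, while it is down, slide the steel bolt fully home into its keeper, so that the lid stays shut by itself when you let go. Leave the jar, spool, tray and brush on the table where they are.

Things in the scene. Friction and masses are not known exactly. Their poses are not given: they have to be found in the camera images.
- case: Open-topped plywood case fixed to the table, 170 (x) x 260 (y) mm, rim 90 mm high (the left, +y, wall only 78 mm). Origin: centre of its underside. Axes: x away from the robot towards the shelf, y to the left, z up; the yaw varies.
- lid_hinge (a point): Middle of the lid's hinge line, on the case's near rim, at case (-81, 0, 90) mm; the hinge line runs along the case's y.
- lid (a joint): Lid angle, rad: 0 = shut flat, 1.57 = upright, more = leaning towards the robot (limit 2.0). Plywood panel 8 mm thick, 160 mm from the hinge to its free edge, 224 mm wide, about 0.33 kg with its bolt. Stiff friction hinge (0.35 N m): it stays where it is left until it rests on the seal.
- lid_edge (a point): Middle of the lid's free edge, outer face, 160 mm from the hinge.
- leaf_hinge (a point): Middle of the inner leaf's hinge line, on top of the case's left (+y) wall, at case (-22, 118, 78) mm; the hinge line runs along the case's x.
- leaf (a joint): Inner leaf angle, rad: 0 = folded flat into the case, 1.57 = upright, more = leaning outwards to +y (limit 2.0). Plywood panel 6 mm thick, 110 mm from hinge to free edge, 90 mm wide along x. Friction hinge (0.09 N m): stays where it is left. Folded flat it lies 6 mm under the shut lid; it must go first, because the lid blocks it.
- leaf_edge (a point): Middle of the leaf's free edge, outer face, 110 mm from the hinge.
- bolt (a joint): How far the bolt has slid, m: 0 = fully withdrawn, 0.045 = fully home (end stop). It slides towards the case's -y along the lid; 2.5 N friction.
- knob (a point): Middle of the bolt's steel knob: a square post, 16 mm along y, 14 mm along x, square to the lid, its top 47 mm above the lid's outer face and 13 mm above this point; 135 mm from the hinge line. Its round rod (12 mm, 195 mm long) runs 12 mm above the lid's outer face; the guides leave 40 mm free on either side of the knob. Lid shut: case x = 54, z = 132 mm.
- bolt_tip (a point): Centre of the rod's -y end; 100 mm from the knob.
- keeper (a point): Centre of the keeper's mouth, where the bolt tip enters, a steel staple on the case's right (-y) wall, 20 mm deep along y. The rod (12 mm) has 2.5 mm room above it when the lid is fully down; with the lid ajar the bolt butts against the keeper's face.
- shelf_edge (a point): Middle of the lower front edge of the desk shelf's board (500 mm along y, 85 deep, 16 thick, underside 235 mm above the table), which overhangs the back of the case. The edge is 14 mm nearer the robot than the shut lid's knob: an upright gripper does not fit there, one tilted some 35 degrees, fingers pointing down and away from the robot, does. The lid swings clear of it.
- jar: Bystander: closed jar, 60 mm across, 85 mm high. Origin: centre of its underside.
- spool: Bystander: wooden spool, 52 mm across, 70 mm high. Origin: centre of its underside.
- tray: Bystander: clear open tray 100 x 140 x 35 mm. Origin: centre of its underside.
- glue_brush: Bystander: brush 170 mm long lying on the table. Origin: middle of its underside.
- seal_mid (a point): Middle of the top of a sprung rubber strip (180 mm along y) along the case's far rim, 12 mm above the rim when free. 7 N rising to 10.5 N over 12 mm, it holds the lid ajar at about 0.08 rad, the bolt then 11 mm too high for the keeper, until it is pressed down with 10 to 12 N at the bolt; an unbolted lid springs up again.

How it is judged:
By the outcome, as a careful person would: the job done as asked, in the order asked, and still so for the second after the job is handed in, with the robot touching nothing.
It also fails if it takes over 56 s, if anything falls off the work surface, if the arm or the gripper's body presses on something with over 40 N, if the wrist force passes 120 N, or if a joint passes its speed limit or range.

ROBOT

A 6-joint arm with a two-finger parallel gripper is mounted at the origin on the work surface. World frame = base frame: x ahead of the robot, y to its left, z up, the work surface at z = 0. Lengths are in mm, angles in degrees, forces in N, time in s.
With the tool pointing down it reaches from about 300 to 850 mm from the base axis. Payload 4.2 kg.
Tool frame: the origin (TCP) lies midway between the tips of the shut fingers; the grasp point (between the pads) lies 19 mm behind it; x points along the fingers, y is the direction in which the jaws open and shut, and the axes are right-handed (so a half turn about x gives the same grasp; the last joint's range is limited). The gripper opens to 91 mm and grips with 3 to 60 N. Pads are 32 mm wide; open, the fingers measure 118 mm over their backs; the gripper's body (76 mm by 178 mm) begins 60 mm behind the grasp point.
Start: joints at [63.083, 18.312, 89.639, -0, 72.044, -1.146], TCP at [250.006, 517.822, 213.976] pointing down, gripper open.
Joint ranges: [-177.97, 177.97], [-48.28, 115.42], [12.27, 149.76], [-77.06, 257.06], [2.81, 150.46], [-146.56, 146.56]. Speed limits (degrees/s): [147.25, 147.25, 180, 180, 180, 180].

INTERFACE

Orientations are given as [roll, pitch, yaw] about the fixed x, y, z axes, in that order (R = Rz(yaw) Ry(pitch) Rx(roll)).
In Python, from workcell import * gives the robot as it stands.
- The arm moves only by the shell command python3 -m handwheel 'ROWS' [FORCE]. ROWS is a JSON object of lists of equal length, an entry for each row: "gripper": the closure, from 0 (fully open) to 1 (shut); "offset": the shift along the tool's x, y, z in mm, a list of three; "rot": the turn, a rotation vector about the tool's x, y, z in degrees, a list of three. A call has 1 to 5 rows; each row is the pose to reach, as a shift and turn from the pose commanded when the call began, along the tool's axes at that moment; what a row does not reach only later rows make up. A row lasts 1/12 s, in which the tool goes at most 41.7 mm and 7.16 degrees, less where a joint would pass 70% of its speed; a pose out of reach is approached as far as the arm can. A call with a gripper value outside its range is refused whole. The fingers move at their own pace and stop on an object; FORCE is the grip in N (left out, the last holds). Time passes only in rows, so rows that repeat a pose let the fingers close. It gives the time, the measured TCP pose, the force and the opening at its end, in the units of the state.
- state(): the state, without advancing time (a new reading comes with each control period).
- grab_frame(name): name is "scene" or "top" or "wrist"; returns the picture (480x640x3 uint8, red, green, blue); there is no depth.
- camera_params(name): a dict with "fx", "fy", "cx", "cy" (pixels), "position" and "attitude" of the camera in the world; the wrist camera has in their place "hand_eye" (4x4, takes a point from camera to tool coordinates, whose origin is the TCP and whose axes are the tool frame's). Camera axes: x right, y up, looking along -z (the intrinsics and any distortion apply to the point x, -y, -z); pixel columns grow to the right and rows downward; lengths in mm; the calibration is good to about 2 mm. A picture is of the moment at which its call begins: read the wrist's pose just before it. camera_params takes no time and is no camera call.
- job_done(): hands the job in, once; it reports no verdict.
The state is a dict: "time_s": time; "qpos": joint angles; "qvel": joint speeds; "effort": joint torques, N m; "ee_pos": TCP position; "ee_rot": TCP orientation; "force": force on the tool from outside, world axes, zero at the start; "torque": the same for the moment, N m; "gripper_width": finger opening in mm.
Only numpy, scipy, OpenCV 4.12 (cv2) and the standard library are available. Lean on these libraries where they do the work, as an engineer would, in place of code of your own. Each camera call takes 0.05 s, during which the arm holds its last target.

## Working session

There is one attempt and no reset: what is moved stays moved. The work goes in short steps, Python scripts to look and compute and a shell command to move; the robot and the scene stay as the last step left them, time stands still between calls to the robot, and variables do not carry over. Pictures are saved under pics/ and viewed, and the job is handed in when it is done.

```bash
ls; mkdir -p pics; python3 - <<'E'
from workcell import *
import cv2
print(state())
for n in ["scene","top","wrist"]:
    print(n,camera_params(n))
for n in ["scene","top"]:
    cv2.imwrite(f"pics/{n}0.png",grab_frame(n)[:,:,::-1])
E
```

```text
pics
{'time_s': 0.0, 'qpos': array([ 6.30827556e+01,  1.83500501e+01,  8.97068044e+01, -2.98007109e-03,
        7.20421512e+01, -1.14498932e+00]), 'qvel': array([-0.04936836,  0.05020421, -0.13995615,  0.02769754, -0.01350922,
        0.01080853]), 'effort': array([-2.85108035e-03, -4.12466955e+01, -2.31970721e+01,  7.23766373e-02,
        4.60231828e-02, -1.67241042e-04]), 'ee_pos': array([249.78564844, 517.35363724, 213.13351854]), 'ee_rot': array([ -89.50577136,   89.90095374, -115.27710521]), 'force': array([-0.61361557,  0.80336695, -0.08995005]), 'torque': array([ 0.00065352, -0.0002843 ,  0.00973898]), 'gripper_width': 91.28220955226558}
scene {'fx': 514.5829150749336, 'fy': 514.5829150749336, 'cx': 322.1964625537128, 'cy': 240.31264258412008, 'position': array([  34.75972631, -450.07886929, 1197.43408786]), 'attitude': array([ 30.89369879,   0.37090932, -44.37634311])}
top {'fx': 463.76694111225396, 'fy': 463.76694111225396, 'cx': 321.11083153037214, 'cy': 239.73651892756774, 'position': array([ 356.28078062,   11.44331008, 1235.08725229]), 'attitude': array([  6.57882889,  -1.88376002, -90.76166844])}
wrist {'fx': 417.1162021030657, 'fy': 417.1162021030657, 'cx': 315.0152063181459, 'cy': 242.37879541454834, 'hand_eye': array([[-4.74117728e-04,  2.88956764e-01, -9.57342031e-01,
        -1.70817218e+02],
       [ 9.99999620e-01, -5.63830677e-04, -6.65425956e-04,
        -4.22510785e-01],
       [-7.32058137e-04, -9.57341982e-01, -2.88956387e-01,
        -8.19443821e+01],
       [ 0.00000000e+00,  0.00000000e+00,  0.00000000e+00,
         1.00000000e+00]])}
```

View pics/scene0.png

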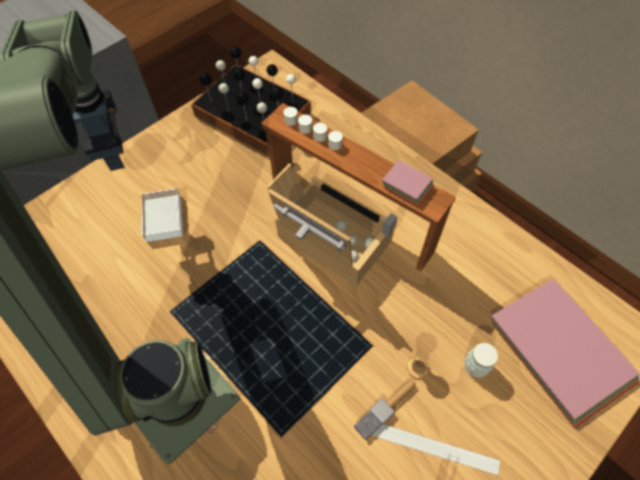

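View pics/top0.png

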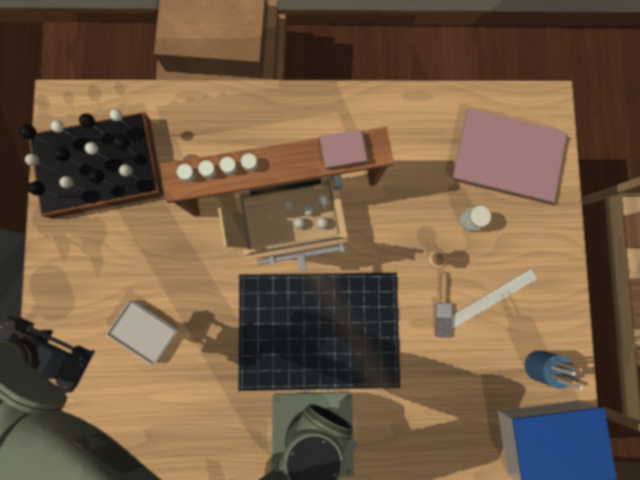

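```bash
python3 - <<'E'
import cv2
a=cv2.imread("pics/top0.png")[110:285,150:400]; cv2.imwrite("pics/topz.png",cv2.resize(a,None,fx=3.2,fy=3.2,interpolation=cv2.INTER_CUBIC))
a=cv2.imread("pics/scene0.png")[95:290,240:480]; cv2.imwrite("pics/scenez.png",cv2.resize(a,None,fx=3,fy=3,interpolation=cv2.INTER_CUBIC))
E
```

```text
(no output)
```

View pics/topz.png

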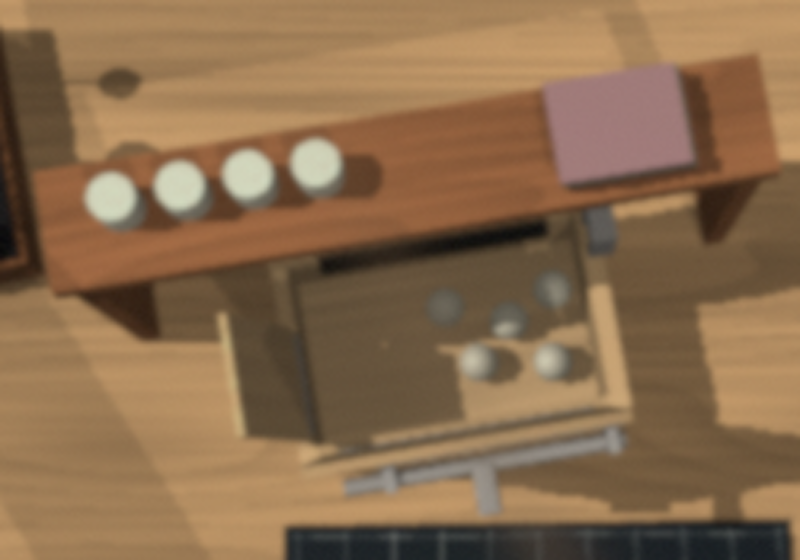

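View pics/scenez.png

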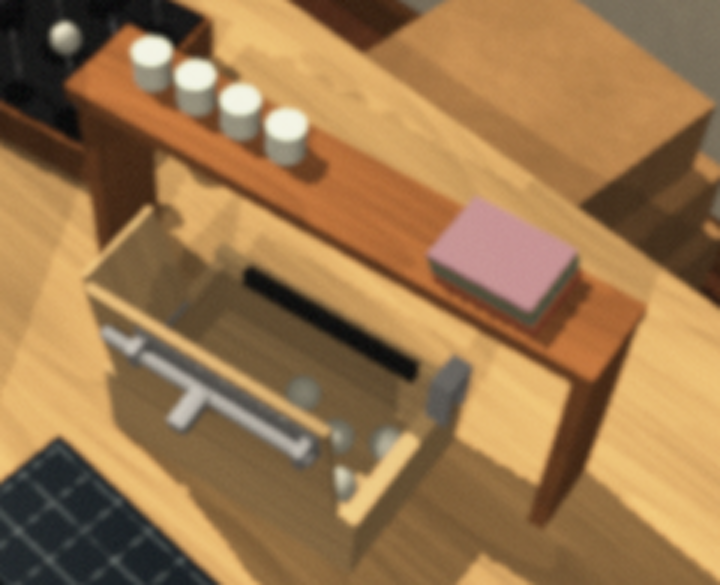

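```bash
cat > h.py <<'E'
import numpy as np, cv2
from workcell import *
from scipy.spatial.transform import Rotation as Ro
def cam(n,st=None):
    p=camera_params(n)
    if n=="wrist":
        H=p["hand_eye"]; st=st or state()
        R=Ro.from_euler('xyz',st["ee_rot"],degrees=True).as_matrix()
        return p,R@H[:3,:3],R@H[:3,3]+np.array(st["ee_pos"])
    return p,Ro.from_euler('xyz',p["attitude"],degrees=True).as_matrix(),np.array(p["position"])
def ray(n,u,v,st=None):
    p,R,o=cam(n,st)
    d=R@np.array([(u-p["cx"])/p["fx"],-(v-p["cy"])/p["fy"],-1.]); return o,d/np.linalg.norm(d)
def onz(n,u,v,z,st=None):
    o,d=ray(n,u,v,st); return o+d*(z-o[2])/d[2]
def tri(a,b):
    (o1,d1),(o2,d2)=a,b
    t=np.linalg.lstsq(np.c_[d1,-d2],o2-o1,rcond=None)[0]
    p,q=o1+d1*t[0],o2+d2*t[1]; return (p+q)/2,np.linalg.norm(p-q)
def proj(n,P,st=None):
    p,R,o=cam(n,st); c=R.T@(np.array(P)-o); return p["cx"]-p["fx"]*c[0]/c[2],p["cy"]+p["fy"]*c[1]/c[2]
E
python3 - <<'E'
from h import *
np.set_printoptions(precision=1,suppress=True)
T=lambda x,y:(150+x/3.2,110+y/3.2)
S=lambda x,y:(240+x/3,95+y/3)
P={"leafA(far)":((221,316),(155,207)),"leafB(near)":((241,436),(86,277)),
"lidL":((305,457),(90,287)),"lidR":((625,403),(328,433)),
"rodL":((347,488),(105,331)),"rodR(tip)":((622,437),(310,450)),"knob":((488,510),(178,420)),
"sealL":((322,266),(250,270)),"sealR":((546,228),(414,366)),
"shelfL":((60,293),(72,92)),"shelfR":((778,172),(588,382)),
"keeperTop":((598,212),(455,365))}
for k,(a,b) in P.items():
    print(k,*tri(ray("top",*T(*a)),ray("scene",*S(*b))))
print("caseRN90",onz("top",*T(632,410),90), "scene",onz("scene",*S(345,522),90))
for k,a in {"jar":(480,217)}.items(): print(k,onz("top",*a,85))
E
```

```text
leafA(far) [554.1 205.7 181.8] 7.638873595080732
leafB(near) [466.5 191.9 179.9] 4.3930997647380226
lidL [441.4 141.9 239.5] 6.361774048791892
lidR [477.8 -74.9 235.8] 2.8121483417545043
rodL [424.4 113.  226.2] 1.409360967572828
rodR(tip) [456.7 -74.  234.5] 2.0649949106169054
knob [409.4  17.  224.3] 3.691825688553311
sealL [606.3 143.7 104.1] 5.587529614978853
sealR [633.  -28.8 108.4] 2.5735343057298445
shelfL [557.3 302.7 244.5] 3.588617208813775
shelfR [ 635.7 -182.7  250.4] 0.40655234994010675
keeperTop [635.6 -66.8 147.9] 2.9106388272845556
caseRN90 [491.3 -93.8  90. ] scene [493.  -85.3  90. ]
jar [ 542.8 -432.8   85. ]
```

```bash
python3 - <<'E'
from h import *
np.set_printoptions(precision=3,suppress=True)
s=state(); R=Ro.from_euler('xyz',s["ee_rot"],degrees=True).as_matrix(); print(R)
T=lambda x,y:(150+x/3.2,110+y/3.2)
S=lambda x,y:(240+x/3,95+y/3)
for z in (235,):
  for a in ((60,293),(778,172)): print("shelf top",onz("top",*T(*a),z))
  for a in ((72,92),(588,382)): print("shelf sc",onz("scene",*S(*a),z))
for a,b in (((322,266),(250,270)),((546,228),(414,366))): print("seal",onz("top",*T(*a),102),onz("scene",*S(*b),102))
E
```

```text
[[-0.001  0.435  0.901]
 [-0.001  0.901 -0.435]
 [-1.    -0.002 -0.   ]]
shelf top [557.715 306.535 235.   ]
shelf top [ 639.918 -185.584  235.   ]
shelf sc [563.946 309.141 235.   ]
shelf sc [ 645.708 -178.41   235.   ]
seal [604.395 145.578 102.   ] [609.76  143.407 102.   ]
seal [633.529 -28.299 102.   ] [637.74  -26.982 102.   ]
```

```bash
cat >> h.py <<'E'
import json,os
CASE=json.load(open("case.json")) if os.path.exists("case.json") else dict(c=[559.4,50.],yaw=9.5)
def Rc(): return Ro.from_euler('z',CASE["yaw"],degrees=True).as_matrix()
def c2w(p): return Rc()@np.array(p,float)+np.r_[CASE["c"],0]
def w2c(p): return Rc().T@(np.array(p,float)-np.r_[CASE["c"],0])
B=np.array([[0,0,1],[0,1,0],[-1,0,0.]])
def go(p,side=0,fwd=0):
    """case target TCP; side: fingers lean to -y; fwd: fingers lean to +x"""
    s=state(); R=Ro.from_euler('xyz',s["ee_rot"],degrees=True).as_matrix()
    Rd=Rc()@Ro.from_euler('x',-side,degrees=True).as_matrix()@Ro.from_euler('y',-fwd,degrees=True).as_matrix()@B
    off=R.T@(c2w(p)-s["ee_pos"]); rv=Ro.from_matrix(R.T@Rd).as_rotvec(degrees=True)
    print("tool x dir case",Rc().T@Rd[:,0]); print("t",s["time_s"],"now case",w2c(s["ee_pos"]).round(1),"F",(Rc().T@s["force"]).round(1),"w",round(s["gripper_width"],1))
    print("off",off.round(1),"rot",rv.round(1),"rows",np.linalg.norm(off)/41.7,np.linalg.norm(rv)/7.16)
E
python3 -c "
from h import *
go([-22,240,190],side=45)"
```

```text
tool x dir case [-8.02894130e-19 -7.07106781e-01 -7.07106781e-01]
t 0.1 now case [-228.2  512.1  213.2] F [-0.3 -0.   0.1] w 90.7
off [  23.4 -103.1  325.5] rot [-33.4 -13.9 -43.5] rows 8.206536836581758 7.895869614002877
```

```bash
python3 -m handwheel '{"gripper":[1,1,1,1,1],"offset":[[3,-13,40],[6,-26,80],[9,-39,120],[12,-52,160],[15,-65,200]],"rot":[[-4,-1.7,-5.4],[-8,-3.4,-10.8],[-12,-5,-16.2],[-16,-6.7,-21],[-20,-8.4,-26]]}' 20; python3 -c "
from h import *
go([-22,240,190],side=45)"
```

```text
time_s: 0.52
ee_pos: [401.8, 372.9, 199.1]
ee_rot: [-82.4, 62.6, -87.6]
force: [0.9, 0.7, -1.1]
gripper_width: 60.6
tool x dir case [-8.02894130e-19 -7.07106781e-01 -7.07106781e-01]
t 0.5167 now case [-102.2  344.5  199.1] F [ 1.   0.6 -1.1] w 60.6
off [ 51.2 -66.1 102.1] rot [-13.3  -5.4 -17.3] rows 3.1660905257548557 3.137198366672168
```

```bash
python3 -m handwheel '{"gripper":[1,1,1,1],"offset":[[13,-17,26],[26,-34,51],[39,-50,77],[51,-66,102]],"rot":[[-3.5,-1.4,-4.5],[-6.7,-2.7,-8.7],[-10,-4,-13],[-13.3,-5.4,-17.3]]}'; python3 - <<'E'
from h import *
go([-22,240,190],side=45)
s=state(); f=grab_frame("wrist"); cv2.imwrite("pics/w1.png",f[:,:,::-1])
json.dump({k:np.array(v).tolist() for k,v in s.items()},open("w1.json","w"))
E
```

```text
time_s: 0.85
ee_pos: [497.4, 283.2, 189.3]
ee_rot: [-90.0, 45.0, -80.5]
force: [0.3, 0.4, 0.4]
gripper_width: 34.0
tool x dir case [-8.02894130e-19 -7.07106781e-01 -7.07106781e-01]
t 0.85 now case [-22.6 240.3 189.3] F [0.4 0.4 0.4] w 34.0
off [-0.3 -0.6  0.6] rot [ 0. -0.  0.] rows 0.022678001136843682 0.0024743998107474323
```

View pics/w1.png

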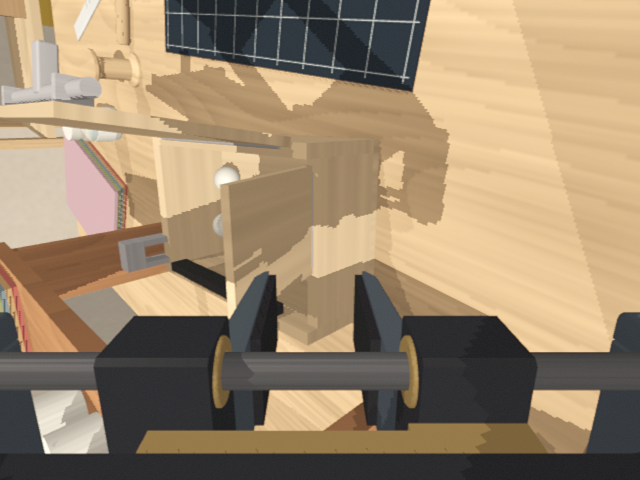

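```bash
python3 - <<'E'
from h import *
np.set_printoptions(precision=1,suppress=True)
s=json.load(open("w1.json"))
f=cv2.imread("pics/w1.png"); cv2.imwrite("pics/w1z.png",cv2.resize(f[120:350,100:400],None,fx=2.6,fy=2.6,interpolation=cv2.INTER_CUBIC))
for n,u,v,z in (("nb",378,137,0),("fb",375,260,0),("nt",307,137,78),("ft",308,343,78)):
    w=onz("wrist",u,v,z,s); print(n,w,w2c(w))
for n,u,v in (("leaf far",231,185),):
    pass
E
```

```text
nb [452.  163.8   0. ] [-87.2 129.9   0. ]
fb [565.1 185.5   0. ] [ 28.  132.7   0. ]
nt [451.5 153.4  78. ] [-89.3 119.8  78. ]
ft [629.6 183.3  78. ] [ 91.3 119.8  78. ]
```

View pics/w1z.png

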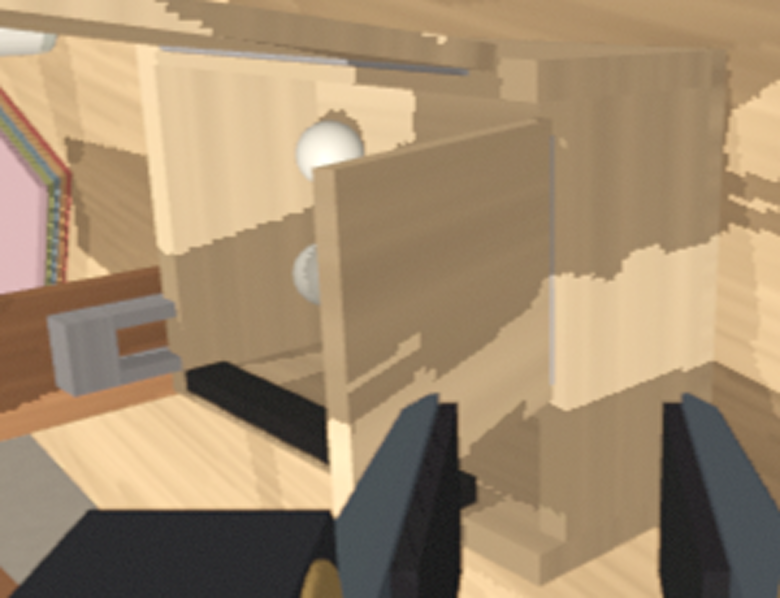

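```bash
python3 - <<'E'
from h import *
np.set_printoptions(precision=1,suppress=True)
s=json.load(open("w1.json"))
Z=lambda x,y:(100+x/2.6,120+y/2.6)
for n,u,v,z in (("nb",725,48,0),("nt",540,58,90),("ft",542,582,90),("hinge n",552,137,78),("hinge f",552,385,78),("seal",230,364,102),("sealBR",325,465,102),("keeper tip",175,298,110),("keeper tip lo",180,370,110),("rightwall near in",175,252,90),("rw outer far",185,390,90)):
    w=onz("wrist",*Z(u,v),z,s); print(n,w,w2c(w))
for n,u,v in (("leaf far",0,0),):0
# leaf free edge: plane case x = -67 (near corner), and mid
p,R,o=cam("wrist",s)
for (u,v),x in (((318,170),-67),((340,172),-67),((332,508),23)):
    o,d=ray("wrist",*Z(u,v),s); oc=w2c(o); dc=Rc().T@d; t=(x-oc[0])/dc[0]; print("leaf",oc+t*dc)
E
```

```text
nb [453. 165.   0.] [-85.9 130.9   0. ]
nt [452.3 166.9  90. ] [-86.4 133.   90. ]
ft [618.1 194.5  90. ] [ 81.7 132.8  90. ]
hinge n [477.3 163.7  78. ] [-62.3 125.6  78. ]
hinge f [556.2 176.7  78. ] [ 17.7 125.5  78. ]
seal [612.4  14.5 102. ] [ 46.5 -43.8 102. ]
sealBR [625.   86.4 102. ] [ 70.7  25.  102. ]
keeper tip [592.4 -17.3 110. ] [ 21.5 -71.8 110. ]
keeper tip lo [625.8 -14.3 110. ] [ 54.8 -74.4 110. ]
rightwall near in [588.4 -56.7  90. ] [  11. -110.   90.]
rw outer far [657.5 -49.9  90. ] [  80.2 -114.7   90. ]
leaf [-67.  155.4 179.6]
leaf [-67.  161.1 177.8]
leaf [ 23.  140.  172.2]
```

```bash
echo '{"c":[557.1,51.7],"yaw":9.5}' > case.json; python3 - <<'E'
from h import *
go([-22,164,140],side=45)
p0=np.array([164,140.])
for th in np.linspace(1.95,0,14):
    m=20-8*min(1,(1.95-th)/.3)
    q=np.array([118-75*np.cos(th)+m*np.sin(th),78+75*np.sin(th)+m*np.cos(th)]); d=q-p0
    print(round(th,2),q.round(), "tool xy", ((-d[0]-d[1])*.7071).round(), ((d[0]-d[1])*.7071).round())
E
```

```text
tool x dir case [-8.02894130e-19 -7.07106781e-01 -7.07106781e-01]
t 0.9 now case [-19.4 235.1 187. ] F [ 0.6 -1.4 -1.2] w 29.9
off [ 83.6 -16.4  -2.4] rot [ 0.2 -0.1  0.4] rows 2.0440918598447353 0.06681600180326185
1.95 [164. 140.] tool xy -0.0 0.0
1.8 [151. 147.] tool xy 4.0 -15.0
1.65 [136. 152.] tool xy 12.0 -28.0
1.5 [125. 154.] tool xy 18.0 -37.0
1.35 [113. 154.] tool xy 26.0 -46.0
1.2 [102. 152.] tool xy 35.0 -52.0
1.05 [ 91. 149.] tool xy 45.0 -58.0
0.9 [ 81. 144.] tool xy 56.0 -62.0
0.75 [ 71. 138.] tool xy 67.0 -64.0
0.6 [ 63. 130.] tool xy 78.0 -65.0
0.45 [ 56. 121.] tool xy 90.0 -63.0
0.3 [ 50. 112.] tool xy 101.0 -61.0
0.15 [ 46. 101.] tool xy 111.0 -56.0
0.0 [43. 90.] tool xy 121.0 -50.0
```

```bash
python3 -m handwheel '{"gripper":[1,1,1,1],"offset":[[28,-5,-1],[56,-11,-2],[84,-16,-2],[84,-16,-2]],"rot":[[0,0,0],[0,0,0],[0,0,0],[0,0,0]]}' && python3 -m handwheel '{"gripper":[1,1,1,1,1],"offset":[[4,-15,0],[12,-28,0],[18,-37,0],[26,-46,0],[35,-52,0]],"rot":[[0,0,0],[0,0,0],[0,0,0],[0,0,0],[0,0,0]]}'; python3 - <<'E'
from h import *
go([-22,81,144],side=45)
s=state(); f=grab_frame("wrist"); cv2.imwrite("pics/w2.png",f[:,:,::-1])
E
```

```text
time_s: 1.23
ee_pos: [503.6, 209.8, 138.8]
ee_rot: [-90.4, 45.0, -81.2]
force: [-0.7, 0.2, -0.8]
gripper_width: 3.0
time_s: 1.65
ee_pos: [516.3, 152.8, 154.8]
ee_rot: [-89.6, 45.2, -80.4]
force: [-0.1, 1.8, 1.7]
gripper_width: 0.8
tool x dir case [-8.02894130e-19 -7.07106781e-01 -7.07106781e-01]
t 1.65 now case [-23.5 106.5 154.8] F [0.2 1.8 1.7] w 0.8
off [ 25.6 -10.5   1.6] rot [-0.3  0.1 -0.2] rows 0.664997415845837 0.053200816784153414
```

View pics/w2.png

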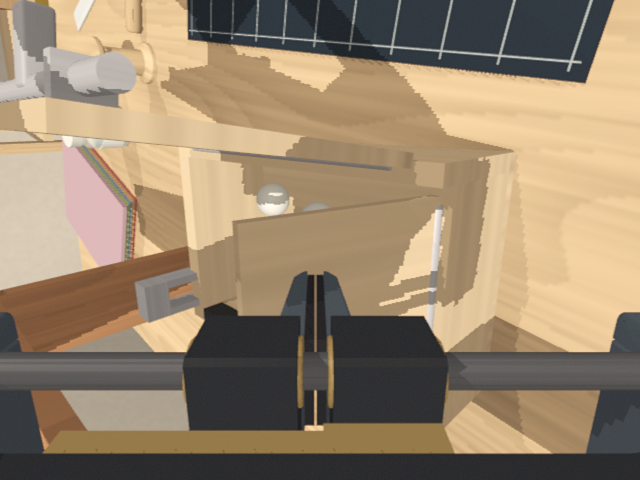

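```bash
python3 -m handwheel '{"gripper":[1,1,1,1,1],"offset":[[10,-6,0],[21,-10,0],[32,-12,0],[43,-13,0],[55,-11,0]],"rot":[[0,0,0],[0,0,0],[0,0,0],[0,0,0],[0,0,0]]}' && python3 -m handwheel '{"gripper":[1,1,1,1,1],"offset":[[6,1,0],[11,2,0],[16,5,0],[21,7,0],[25,10,0]],"rot":[[0,0,0],[0,0,0],[0,0,0],[0,0,0],[0,0,0]]}'; python3 - <<'E'
from h import *
go([-22,43,92],side=45)
s=state(); f=grab_frame("wrist"); cv2.imwrite("pics/w3.png",f[:,:,::-1])
E
```

```text
time_s: 2.12
ee_pos: [523.4, 106.4, 121.8]
ee_rot: [-89.8, 45.2, -80.5]
force: [0.3, -0.7, 2.0]
gripper_width: 0.7
time_s: 2.53
ee_pos: [524.8, 97.1, 96.7]
ee_rot: [-89.9, 45.2, -80.6]
force: [-0.1, -0.5, 1.3]
gripper_width: 0.4
tool x dir case [-8.02894130e-19 -7.07106781e-01 -7.07106781e-01]
t 2.5333 now case [-24.4  50.1  96.7] F [-0.1 -0.5  1.3] w 0.4
off [ 8.4 -1.7  2.4] rot [-0.2 -0.1 -0.2] rows 0.21251886459357872 0.03446927021691195
```

View pics/w3.png

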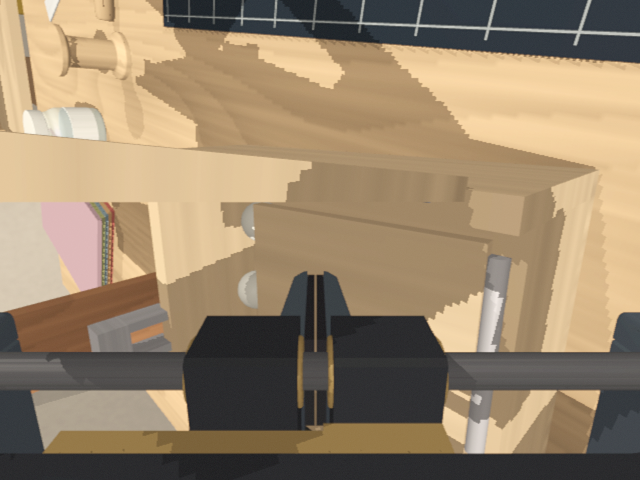

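Nearly flat (leaf inside the case by the left wall); press further down until force rises.

```bash
for i in 1 ; do python3 -m handwheel '{"gripper":[1,1],"offset":[[2,2,0],[4,4,0]],"rot":[[0,0,0],[0,0,0]]}'; python3 -m handwheel '{"gripper":[1,1],"offset":[[2,2,0],[4,4,0]],"rot":[[0,0,0],[0,0,0]]}'; done
```

```text
time_s: 2.75
ee_pos: [525.0, 97.5, 91.5]
ee_rot: [-89.8, 45.2, -80.5]
force: [1.0, -0.4, 1.1]
gripper_width: 0.1
time_s: 2.92
ee_pos: [525.2, 97.2, 87.9]
ee_rot: [-89.8, 45.0, -80.5]
force: [-6.1, 9.2, 23.1]
gripper_width: 0.2
```

```bash
python3 -m handwheel '{"gripper":[1,1,1,1,1],"offset":[[-10,0,0],[-45,0,0],[-85,0,0],[-125,0,0],[-165,0,0]],"rot":[[0,0,0],[0,0,0],[0,0,0],[0,0,0],[0,0,0]]}'; python3 - <<'E'
from h import *
s=state(); f=grab_frame("wrist"); cv2.imwrite("pics/w4.png",f[:,:,::-1])
go([-200,120,300],fwd=35)
E
```

```text
time_s: 3.33
ee_pos: [505.3, 213.5, 204.2]
ee_rot: [-89.9, 45.3, -80.5]
force: [1.3, 0.1, 0.7]
gripper_width: 0.6
tool x dir case [ 5.73576436e-01  1.25054650e-17 -8.19152044e-01]
t 3.3833 now case [-21.5 173.6 208.9] F [3.4 4.4 2.3] w 0.4
off [ -29.4 -103.3 -177.5] rot [ 13.3 -32.5  42.9] rows 4.974592010474165 7.751332060971501
```

View pics/w4.png

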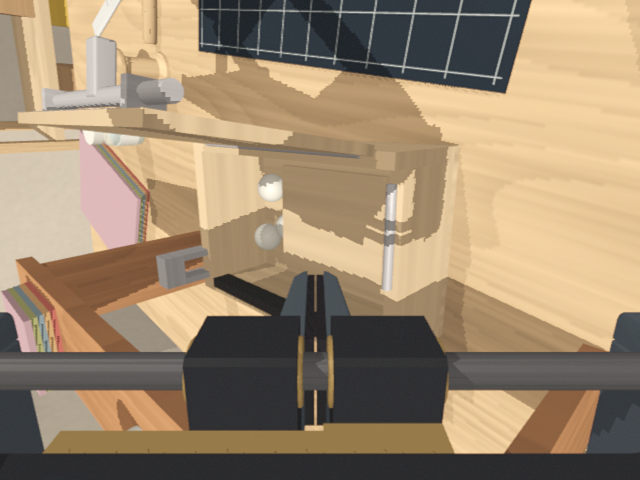

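```bash
python3 -c "
from h import *
go([-210,190,290],fwd=35)"
```

```text
tool x dir case [ 5.73576436e-01  1.25054650e-17 -8.19152044e-01]
t 3.3833 now case [-21.5 173.6 208.9] F [3.4 4.4 2.3] w 0.4
off [ -71.2  -46.3 -187.5] rot [ 13.3 -32.5  42.9] rows 4.9365287035063306 7.751332060971501
```

```bash
python3 -m handwheel '{"gripper":[1,1,1,1,1],"offset":[[-15,-9,-38],[-29,-18,-75],[-43,-28,-113],[-57,-37,-150],[-71,-46,-187]],"rot":[[1.6,-4,5.3],[3.3,-8,10.7],[5,-12,16],[6.6,-16,21.4],[8.3,-20,26.8]]}'; python3 -c "
from h import *
go([-200,30,280],fwd=35)"
```

```text
time_s: 3.8
ee_pos: [316.9, 199.0, 286.0]
ee_rot: [-38.1, 62.3, -28.8]
force: [-0.6, 0.4, 1.6]
gripper_width: 0.3
tool x dir case [ 5.73576436e-01  1.25054650e-17 -8.19152044e-01]
t 3.8 now case [-212.6  184.9  286. ] F [-0.5  0.5  1.6] w 0.3
off [  54.5 -145.7    1.5] rot [  4.9 -13.   16.4] rows 3.7299757790074093 2.993249144081503
```

```bash
python3 -m handwheel '{"gripper":[1,1,1,1],"offset":[[14,-36,0],[27,-73,1],[41,-109,1],[54,-146,1]],"rot":[[1.2,-3.2,4.1],[2.4,-6.5,8.2],[3.7,-9.7,12.3],[4.9,-13,16.4]]}'; python3 - <<'E'
from h import *
s=state(); f=grab_frame("wrist"); cv2.imwrite("pics/w5.png",f[:,:,::-1])
json.dump({k:np.array(v).tolist() for k,v in s.items()},open("w5.json","w"))
go([-200,30,280],fwd=35)
E
```

```text
time_s: 4.13
ee_pos: [340.2, 93.1, 277.0]
ee_rot: [-7.2, 59.7, 2.9]
force: [-0.2, -0.6, -0.5]
gripper_width: 0.4
tool x dir case [ 5.73576436e-01  1.25054650e-17 -8.19152044e-01]
t 4.1833 now case [-208.    71.   275.7] F [-2.5 -3.1 -1.4] w 0.3
off [  2.9 -41.1   8.3] rot [ 1.3 -5.1  3.7] rows 1.0076852830524392 0.8930751597226156
```

View pics/w5.png

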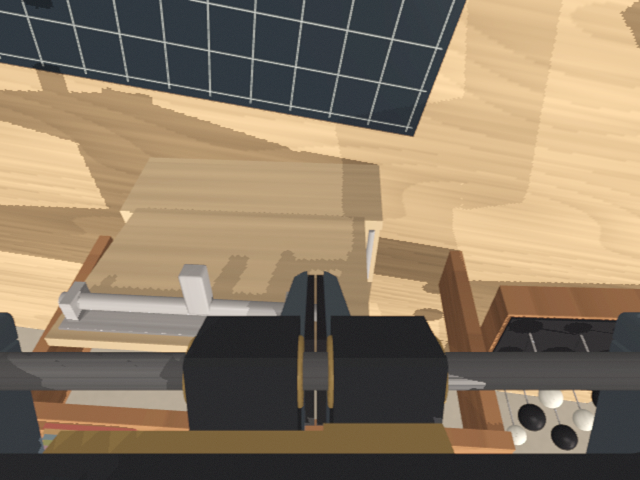

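```bash
python3 - <<'E'
from h import *
np.set_printoptions(precision=1,suppress=True)
s=json.load(open("w5.json"))
T=lambda x,y:(150+x/3.2,110+y/3.2)
p,e=tri(ray("top",*T(488,512)),ray("wrist",194,266,s)); print("knob end",w2c(p),e)
p,e=tri(ray("top",*T(305,457)),ray("scene",240+90/3,95+287/3)); print("lidL",w2c(p),e)
p,e=tri(ray("top",*T(625,403)),ray("scene",240+328/3,95+433/3)); print("lidR",w2c(p),e)
w=onz("wrist",380,165,0,s);print("near L bottom corner?",w2c(w))
w=onz("wrist",383,218,90,s);print("near L top corner",w2c(w))
w=onz("wrist",123,212,90,s);print("near R top corner",w2c(w))
w=onz("wrist",148,158,0,s);print("near R bot corner",w2c(w))
p0=np.array([-125.,190.])
for th,m,r in ((1.75,35,105),(1.7,20,105),(1.6,8,105),(1.45,3,105),(1.3,3,105),(1.15,3,105),(1.0,3,105),(.85,3,105),(.7,3,105),(.55,5,105),(.4,8,105),(.3,10,105),(.2,12,105),(.12,14,105)):
    M=8+m
    q=np.array([-81+r*np.cos(th)-M*np.sin(th),90+r*np.sin(th)+M*np.cos(th)]);d=q-p0 if th<1.75 else np.zeros(2)
    if th==1.75:p0=q
    print(th,q.round(),"tool x,z",(d@[.574,-.819]).round(),(d@[.819,.574]).round())
E
```

```text
knob end [-153.3   -8.1  212.6] 0.6180419020500606
lidL [-99.2 108.1 239.5] 6.361774048791892
lidR [ -99.1 -111.8  235.8] 2.8121483417545043
near L bottom corner? [-83.6 130.6   0. ]
near L top corner [-87.8 129.2  90. ]
near R top corner [ -81.9 -127.8   90. ]
near R bot corner [ -82.4 -133.1    0. ]
1.75 [-142.  186.] tool x,z 0.0 0.0
1.7 [-122.  191.] tool x,z 7.0 19.0
1.6 [-100.  194.] tool x,z 17.0 39.0
1.45 [-79. 196.] tool x,z 28.0 57.0
1.3 [-64. 194.] tool x,z 38.0 69.0
1.15 [-48. 190.] tool x,z 50.0 80.0
1.0 [-34. 184.] tool x,z 63.0 88.0
0.85 [-20. 176.] tool x,z 78.0 95.0
0.7 [ -8. 166.] tool x,z 93.0 99.0
0.55 [  2. 156.] tool x,z 107.0 101.0
0.4 [  9. 146.] tool x,z 120.0 101.0
0.3 [ 14. 138.] tool x,z 128.0 101.0
0.2 [ 18. 130.] tool x,z 137.0 99.0
0.12 [ 21. 124.] tool x,z 144.0 98.0
```

```bash
python3 -c "
from h import *
go([-142,35,186],fwd=35)"
```

```text
tool x dir case [ 5.73576436e-01  1.25054650e-17 -8.19152044e-01]
t 4.1833 now case [-208.    71.   275.7] F [-2.5 -3.1 -1.4] w 0.3
off [112.7 -29.   11.9] rot [ 1.3 -5.1  3.7] rows 2.8063324936900624 0.8930751597226156
```

```bash
python3 -m handwheel '{"gripper":[1,1,1,1,1],"offset":[[28,-8,3],[56,-15,6],[84,-22,9],[112,-29,12],[112,-29,12]],"rot":[[0.3,-1.3,1],[0.7,-2.5,1.9],[1,-3.8,2.8],[1.3,-5.1,3.7],[1.3,-5.1,3.7]]}'; python3 -c "
from h import *
go([-142,35,186],fwd=35)"
```

```text
time_s: 4.6
ee_pos: [411.1, 67.5, 182.3]
ee_rot: [0.3, 55.6, 9.8]
force: [-1.2, 0.5, -0.3]
gripper_width: 0.5
tool x dir case [ 5.73576436e-01  1.25054650e-17 -8.19152044e-01]
t 4.6 now case [-141.4   39.6  182.3] F [-1.1  0.7 -0.3] w 0.5
off [-3.4 -4.6  1.5] rot [-0.  -0.6 -0.2] rows 0.14250034406511225 0.0903201333926419
```

```bash
python3 -m handwheel '{"gripper":[1,1,1,1,1],"offset":[[4,-4,19],[10,-4,31],[14,-4,39],[19,-4,48],[25,-4,57]],"rot":[[0,0,0],[0,0,0],[0,0,0],[0,0,0],[0,0,0]]}' && python3 -m handwheel '{"gripper":[1,1,1,1,1],"offset":[[5,0,6],[11,0,12],[17,0,18],[23,0,23],[29,0,27]],"rot":[[0,0,0],[0,0,0],[0,0,0],[0,0,0],[0,0,0]]}'; python3 - <<'E'
from h import *
f=grab_frame("wrist"); cv2.imwrite("pics/w6.png",f[:,:,::-1])
f=grab_frame("scene")[95:290,240:480]; cv2.imwrite("pics/s6.png",cv2.resize(f[:,:,::-1],None,fx=3,fy=3))
go([-8,35,166],fwd=35)
E
```

```text
time_s: 5.02
ee_pos: [472.8, 76.5, 198.6]
ee_rot: [0.1, 55.3, 10.0]
force: [-1.9, -2.5, -4.4]
gripper_width: 0.6
time_s: 5.43
ee_pos: [512.0, 82.9, 190.5]
ee_rot: [0.2, 55.2, 10.0]
force: [-3.4, 1.4, -3.4]
gripper_width: 0.5
tool x dir case [ 5.73576436e-01  1.25054650e-17 -8.19152044e-01]
t 5.5333 now case [-38.7  38.  190.6] F [-1.4 -0.2 -3.6] w 0.7
off [37.7 -3.3 11.1] rot [ 0.2 -0.1 -0.3] rows 0.9462416229555064 0.051755928763683
```

View pics/w6.png

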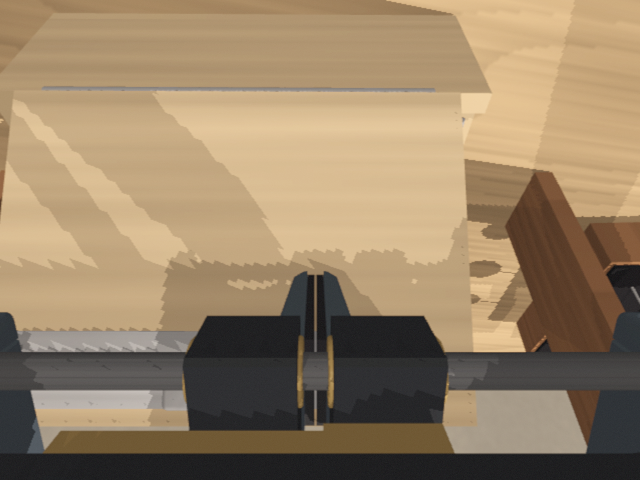

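View pics/s6.png

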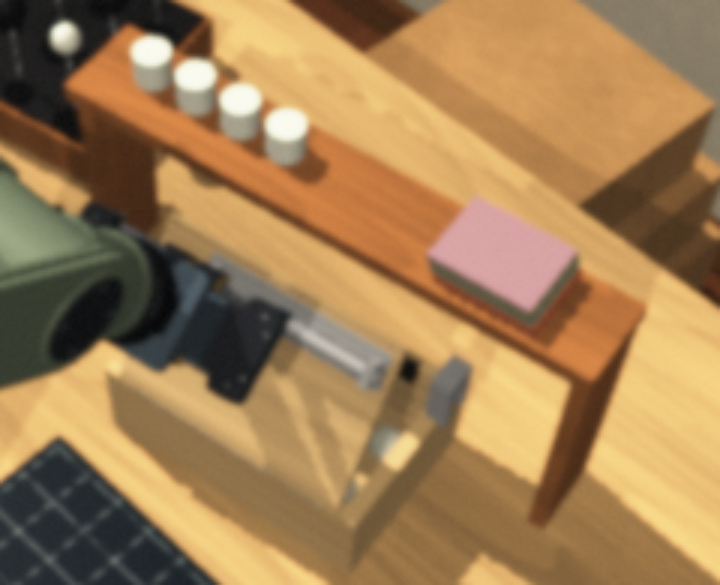

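```bash
python3 -m handwheel '{"gripper":[1,1,1,1,1],"offset":[[8,0,5],[17,0,9],[26,-1,12],[35,-2,14],[44,-2,15]],"rot":[[0,0,0],[0,0,0],[0,0,0],[0,0,0],[0,0,0]]}' && python3 -m handwheel '{"gripper":[1,1,1,1,1],"offset":[[6,0,0],[12,0,0],[18,0,0],[24,0,0],[29,0,-1]],"rot":[[0,0,0],[0,0,0],[0,0,0],[0,0,0],[0,0,0]]}'; python3 - <<'E'
from h import *
f=grab_frame("wrist"); cv2.imwrite("pics/w7.png",f[:,:,::-1])
go([21,35,115],fwd=35)
E
```

```text
time_s: 5.95
ee_pos: [551.5, 87.0, 164.5]
ee_rot: [0.1, 54.8, 9.9]
force: [0.0, -0.4, 1.3]
gripper_width: 0.4
time_s: 6.37
ee_pos: [564.8, 89.7, 138.6]
ee_rot: [0.1, 55.1, 9.9]
force: [0.4, 0.5, 0.2]
gripper_width: 0.4
tool x dir case [ 5.73576436e-01  1.25054650e-17 -8.19152044e-01]
t 6.4167 now case [ 13.2  36.3 137.4] F [-0.3 -0.7 -1.7] w 0.4
off [22.9 -1.4 -6.4] rot [ 0.2 -0.2 -0.3] rows 0.5701304062588872 0.05949700255958306
```

View pics/w7.png

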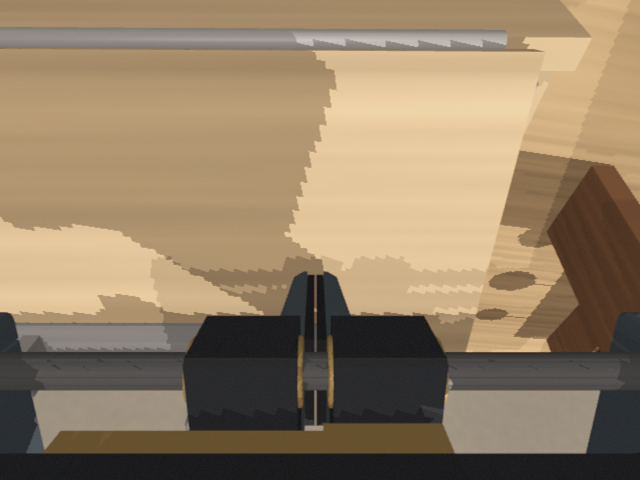

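```bash
python3 -m handwheel '{"gripper":[1,1,1,1],"offset":[[5,0,-1],[10,0,-3],[15,0,-5],[20,0,-7]],"rot":[[0,0,0],[0,0,0],[0,0,0],[0,0,0]]}'; python3 -m handwheel '{"gripper":[1,1,1],"offset":[[2,0,-2],[4,0,-3],[6,0,-4]],"rot":[[0,0,0],[0,0,0],[0,0,0]]}';python3 -c "
from h import *
go([21,35,115],fwd=35)"
```

```text
time_s: 6.75
ee_pos: [569.9, 90.7, 118.1]
ee_rot: [0.1, 55.1, 9.9]
force: [-0.5, 0.8, -0.1]
gripper_width: 0.4
time_s: 7.0
ee_pos: [570.2, 90.7, 112.1]
ee_rot: [0.1, 55.0, 9.9]
force: [-7.5, -1.1, 12.6]
gripper_width: 0.5
tool x dir case [ 5.73576436e-01  1.25054650e-17 -8.19152044e-01]
t 7.0 now case [ 19.3  36.4 112.1] F [-7.6  0.2 12.6] w 0.5
off [-1.4 -1.4  3. ] rot [ 0.2 -0.  -0.3] rows 0.08599195331577145 0.04837749405576879
```

```bash
python3 -m handwheel '{"gripper":[1,1,0.8,0.6,0.45],"offset":[[-20,0,0],[-50,0,0],[-80,-10,0],[-90,-25,0],[-90,-45,0]],"rot":[[0,0,0],[0,0,0],[0,0,0],[0,0,0],[0,0,0]]}'; python3 -m handwheel '{"gripper":[0.45,0.45],"offset":[[0,0,0],[0,0,0]],"rot":[[0,0,0],[0,0,0]]}';python3 - <<'E'
from h import *
s=state(); f=grab_frame("wrist"); cv2.imwrite("pics/w8.png",f[:,:,::-1])
json.dump({k:np.array(v).tolist() for k,v in s.items()},open("w8.json","w"))
f=grab_frame("scene")[95:290,240:480]; cv2.imwrite("pics/s8.png",cv2.resize(f[:,:,::-1],None,fx=3,fy=3))
go([14,-8,175],fwd=35)
E
```

```text
time_s: 7.42
ee_pos: [526.5, 38.0, 187.9]
ee_rot: [0.1, 54.9, 10.0]
force: [0.1, -0.5, 0.6]
gripper_width: 17.3
time_s: 7.58
ee_pos: [526.6, 36.9, 184.9]
ee_rot: [0.2, 55.2, 9.9]
force: [-1.1, -0.3, -0.7]
gripper_width: 31.2
tool x dir case [ 5.73576436e-01  1.25054650e-17 -8.19152044e-01]
t 7.6833 now case [-32.5  -8.6 184.3] F [0.1 0.4 0.4] w 39.1
off [34.2  0.3 33. ] rot [ 0.2 -0.2 -0.3] rows 1.1381282002492372 0.060321511052961435
```

View pics/w8.png

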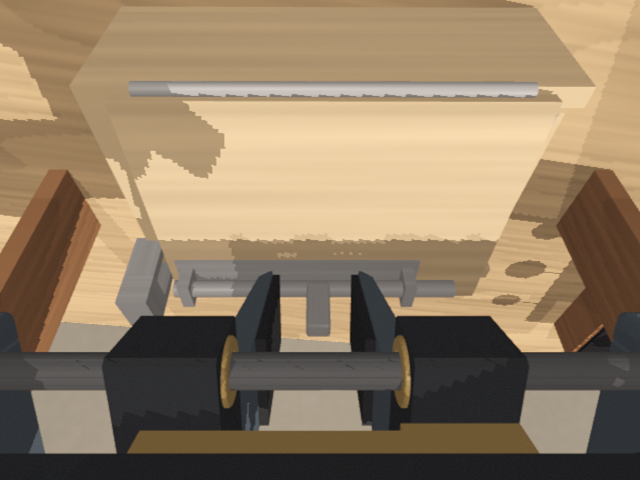

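View pics/s8.png

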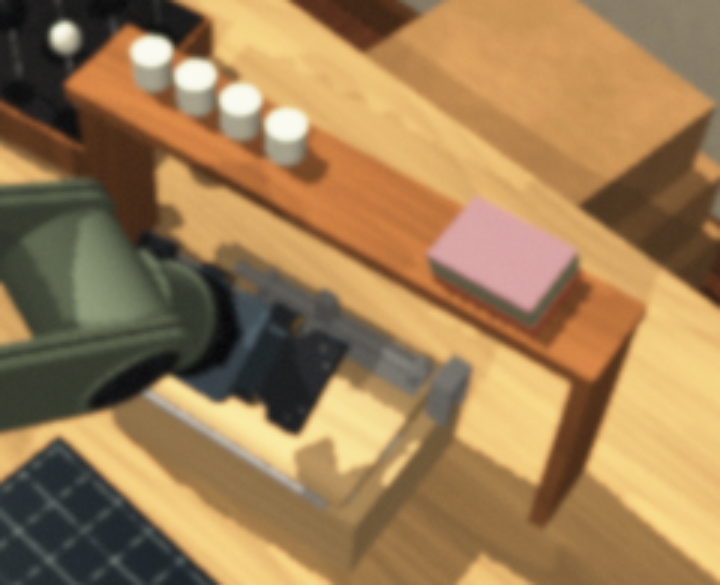

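```bash
python3 - <<'E'
from h import *
s=json.load(open("w8.json"))
for u,v,z in ((318,288,121),(450,289,121),(185,290,121),(318,330,155),(185,290,121),(160,250,118),(135,300,118)): print(u,v,w2c(onz("wrist",u,v,z,s)).round(1))
E
```

```text
318 288 [ 52.9  -7.3 121. ]
450 289 [ 54.2  86.2 121. ]
185 290 [  55.5 -101.5  121. ]
318 330 [ 49.6  -7.6 155. ]
185 290 [  55.5 -101.5  121. ]
160 250 [  12.7 -107.6  118. ]
135 300 [  74.5 -143.9  118. ]
```

Matches the model. Approach to pre-pose, then along the tool axis over the knob.

```bash
python3 -m handwheel '{"gripper":[0.45,0.45,0.45],"offset":[[17,0,17],[34,1,33],[34,1,33]],"rot":[[0,0,0],[0,0,0],[0,0,0]]}'; python3 -m handwheel '{"gripper":[0.45,0.45,0.45,0.45],"offset":[[18,0,0],[36,0,0],[48,0,0],[52,0,0]],"rot":[[0,0,0],[0,0,0],[0,0,0],[0,0,0]]}';python3 - <<'E'
from h import *
s=state(); f=grab_frame("wrist"); cv2.imwrite("pics/w9.png",f[:,:,::-1])
go([48,-8,126],fwd=35)
E
```

```text
time_s: 7.93
ee_pos: [575.7, 47.8, 175.5]
ee_rot: [0.1, 55.1, 10.0]
force: [0.2, 0.8, 0.3]
gripper_width: 49.9
time_s: 8.27
ee_pos: [601.0, 52.7, 130.6]
ee_rot: [0.2, 55.4, 10.1]
force: [0.4, 0.2, -0.1]
gripper_width: 50.0
tool x dir case [ 5.73576436e-01  1.25054650e-17 -8.19152044e-01]
t 8.3167 now case [ 43.6  -6.4 130.9] F [ 0.4 -0.1 -1.1] w 50.3
off [ 6.5 -1.6  0.9] rot [ 0.3 -0.4 -0.3] rows 0.162737805243711 0.08150164147131995
```

View pics/w9.png

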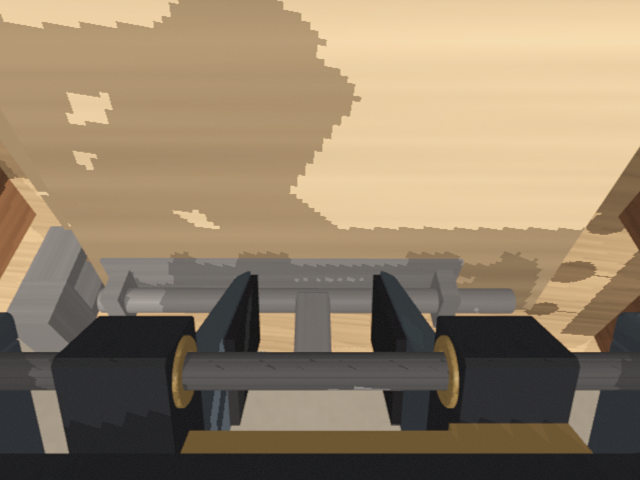

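Knob (313, 320) sits between the jaws. Close, then press.

```bash
python3 -m handwheel '{"gripper":[0.6,0.75,0.9,1,1],"offset":[[2,0,1],[4,0,1],[5,0,1],[5,0,1],[5,0,1]],"rot":[[0,0,0],[0,0,0],[0,0,0],[0,0,0],[0,0,0]]}' 20; python3 -m handwheel '{"gripper":[1,1],"offset":[[0,0,0],[0,0,0]],"rot":[[0,0,0],[0,0,0]]}';python3 - <<'E'
from h import *
go([48,-8,116],fwd=35)
E
```

```text
time_s: 8.73
ee_pos: [605.5, 52.2, 130.3]
ee_rot: [0.1, 55.1, 9.9]
force: [0.7, -0.6, -0.3]
gripper_width: 19.6
time_s: 8.9
ee_pos: [605.5, 52.2, 130.3]
ee_rot: [0.1, 55.1, 9.9]
force: [-1.3, 0.4, 2.0]
gripper_width: 15.7
tool x dir case [ 5.73576436e-01  1.25054650e-17 -8.19152044e-01]
t 8.9 now case [ 47.8  -7.5 130.3] F [-1.2  0.6  2. ] w 15.7
off [11.8 -0.5 -8. ] rot [ 0.2 -0.1 -0.3] rows 0.34287586191059105 0.05005944071235727
```

```bash
python3 -m handwheel '{"gripper":[1,1,1,1],"offset":[[2,0,-1],[4,0,-3],[6,0,-4],[8,0,-6]],"rot":[[0,0,0],[0,0,0],[0,0,0],[0,0,0]]}' 30; python3 -m handwheel '{"gripper":[1,1],"offset":[[2,0,-1],[2,0,-1]],"rot":[[0,0,0],[0,0,0]]}';python3 - <<'E'
from h import *
go([48,-8,116],fwd=35)
E
```

```text
time_s: 9.23
ee_pos: [607.9, 52.1, 123.2]
ee_rot: [-0.0, 54.7, 9.8]
force: [-0.7, 1.9, 12.1]
gripper_width: 15.8
time_s: 9.4
ee_pos: [608.5, 52.1, 121.0]
ee_rot: [-0.0, 54.7, 9.8]
force: [0.3, 2.5, 8.9]
gripper_width: 15.6
tool x dir case [ 5.73576436e-01  1.25054650e-17 -8.19152044e-01]
t 9.4 now case [ 50.7  -8.  121. ] F [0.7 2.4 8.9] w 15.6
off [ 2.5  0.1 -5.1] rot [ 0.2  0.3 -0.1] rows 0.13653492567239456 0.058799148769181714
```

```bash
python3 -m handwheel '{"gripper":[1,1],"offset":[[2,0,-1],[2,0,-1]],"rot":[[0,0,0],[0,0,0]]}'; python3 -m handwheel '{"gripper":[1,1],"offset":[[2,0,-1],[2,0,-1]],"rot":[[0,0,0],[0,0,0]]}'; python3 -m handwheel '{"gripper":[1,1],"offset":[[1,0,-1],[1,0,-1]],"rot":[[0,0,0],[0,0,0]]}'
```

```text
time_s: 9.57
ee_pos: [609.0, 52.2, 119.0]
ee_rot: [-0.0, 54.7, 9.7]
force: [0.0, 1.5, 9.3]
gripper_width: 15.6
time_s: 9.73
ee_pos: [609.3, 52.2, 118.3]
ee_rot: [-0.1, 54.5, 9.7]
force: [-7.8, 2.2, 18.9]
gripper_width: 16.1
time_s: 9.9
ee_pos: [609.4, 52.1, 118.1]
ee_rot: [-0.1, 54.4, 9.7]
force: [-11.9, 0.3, 26.7]
gripper_width: 15.6
```

```bash
python3 -m handwheel '{"gripper":[1,1,1,1,1],"offset":[[0,-4,0],[0,-8,0],[0,-12,0],[0,-16,0],[0,-20,0]],"rot":[[0,0,0],[0,0,0],[0,0,0],[0,0,0],[0,0,0]]}';python3 - <<'E'
from h import *
go([48,-53,116],fwd=35)
E
```

```text
time_s: 10.32
ee_pos: [612.7, 32.1, 118.1]
ee_rot: [-0.1, 54.4, 9.7]
force: [-12.6, 2.0, 27.2]
gripper_width: 15.5
tool x dir case [ 5.73576436e-01  1.25054650e-17 -8.19152044e-01]
t 10.3167 now case [ 51.6 -28.5 118.1] F [-12.1   4.1  27.2] w 15.5
off [ -0.5 -24.5  -4.3] rot [ 0.3  0.6 -0.1] rows 0.5964459092132265 0.08707255525026945
```

```bash
python3 -m handwheel '{"gripper":[1,1,1,1,1],"offset":[[0,-5,0],[0,-10,0],[0,-15,0],[0,-20,0],[0,-24,0]],"rot":[[0,0,0],[0,0,0],[0,0,0],[0,0,0],[0,0,0]]}';python3 - <<'E'
from h import *
go([48,-53,116],fwd=35)
E
```

```text
time_s: 10.73
ee_pos: [615.4, 14.3, 117.9]
ee_rot: [0.9, 54.7, 11.0]
force: [-6.2, 35.3, 28.4]
gripper_width: 15.6
tool x dir case [ 5.73576436e-01  1.25054650e-17 -8.19152044e-01]
t 10.7333 now case [ 51.3 -46.5 117.9] F [-0.3 35.8 28.4] w 15.6
off [-0.5 -6.4 -3.8] rot [ 0.3  0.3 -0.9] rows 0.18023894057931844 0.13251854267231533
```

```bash
python3 -m handwheel '{"gripper":[1],"offset":[[0,3,0]],"rot":[[0,0,0]]}';python3 - <<'E'
from h import *
s=state(); f=grab_frame("wrist"); cv2.imwrite("pics/w10.png",f[:,:,::-1])
json.dump({k:np.array(v).tolist() for k,v in s.items()},open("w10.json","w"))
f=grab_frame("scene")[95:290,240:480]; cv2.imwrite("pics/s10.png",cv2.resize(f[:,:,::-1],None,fx=3,fy=3))
go([48,-53,116],fwd=35)
E
```

```text
time_s: 10.82
ee_pos: [615.6, 14.9, 118.0]
ee_rot: [0.4, 54.6, 10.4]
force: [-13.5, 5.2, 26.7]
gripper_width: 15.6
tool x dir case [ 5.73576436e-01  1.25054650e-17 -8.19152044e-01]
t 10.9167 now case [ 51.6 -46.1 118. ] F [-8.8 13.1 27.6] w 15.5
off [-0.5 -6.9 -4.1] rot [ 0.3  0.4 -0.5] rows 0.19328696444556376 0.09732262595059303
```

View pics/w10.png

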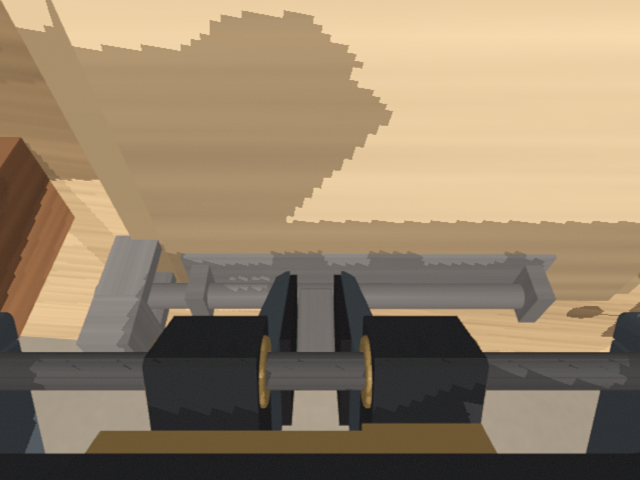

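View pics/s10.png

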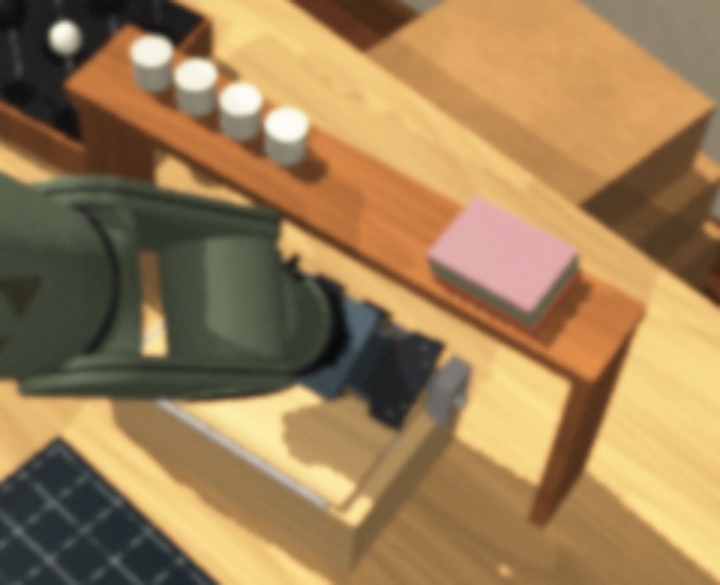

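```bash
python3 -m handwheel '{"gripper":[1,1,1],"offset":[[0,-3,0],[0,-3,0],[0,-3,0]],"rot":[[0,0,0],[0,0,0],[0,0,0]]}';python3 - <<'E'
from h import *
go([48,-53,116],fwd=35)
s8=json.load(open("w8.json"));s=json.load(open("w10.json"))
for u,v in ((212,296),(300,296),(335,296),(522,296)): print(w2c(onz("wrist",u,v,110,s)).round(1))
for u,v in ((192,288),(306,288),(330,288),(403,288)): print(w2c(onz("wrist",u,v,121,s8)).round(1))
E
```

```text
time_s: 11.17
ee_pos: [615.5, 14.5, 117.9]
ee_rot: [0.7, 54.7, 10.9]
force: [-9.2, 22.3, 28.1]
gripper_width: 15.8
tool x dir case [ 5.73576436e-01  1.25054650e-17 -8.19152044e-01]
t 11.1667 now case [ 51.5 -46.3 117.9] F [-5.4 23.5 28.1] w 15.8
off [-0.5 -6.7 -4. ] rot [ 0.4  0.3 -0.8] rows 0.18680697400992 0.1289382500046281
[ 55.2 -94.2 110. ]
[ 55.1 -53.2 110. ]
[ 55.1 -36.9 110. ]
[ 54.9  51.  110. ]
[ 52.9 -95.9 121. ]
[ 52.9 -15.7 121. ]
[ 52.9   1.2 121. ]
[ 52.9  52.7 121. ]
```

```bash
python3 -m handwheel '{"gripper":[1,1],"offset":[[-1,2,1],[-2,2,2]],"rot":[[0,0,0],[0,0,0]]}'; python3 -m handwheel '{"gripper":[0.6,0.5,0.5,0.5,0.5],"offset":[[0,0,0],[0,0,0],[0,0,0],[-5,0,0],[-10,0,0]],"rot":[[0,0,0],[0,0,0],[0,0,0],[0,0,0],[0,0,0]]}'; python3 -m handwheel '{"gripper":[0.5,0.5,0.5,0.5,0.5],"offset":[[-10,0,0],[-25,0,0],[-45,0,0],[-65,0,-10],[-75,0,-25]],"rot":[[0,0,0],[0,0,0],[0,0,0],[0,0,0],[0,0,0]]}';python3 - <<'E'
from h import *
s=state(); f=grab_frame("wrist"); cv2.imwrite("pics/w11.png",f[:,:,::-1])
json.dump({k:np.array(v).tolist() for k,v in s.items()},open("w11.json","w"))
go([48,-53,116],fwd=35)
E
```

```text
time_s: 11.33
ee_pos: [615.3, 14.7, 118.5]
ee_rot: [0.5, 54.8, 10.5]
force: [2.5, 15.2, 7.0]
gripper_width: 16.1
time_s: 11.75
ee_pos: [607.7, 10.0, 122.9]
ee_rot: [0.1, 55.1, 9.9]
force: [-0.7, 0.7, -0.5]
gripper_width: 44.8
time_s: 12.17
ee_pos: [546.2, -1.5, 172.7]
ee_rot: [-0.1, 54.9, 9.8]
force: [0.0, 0.1, 1.0]
gripper_width: 45.0
tool x dir case [ 5.73576436e-01  1.25054650e-17 -8.19152044e-01]
t 12.2167 now case [-23.9 -49.4 170.2] F [-3.1  1.3 -1.2] w 45.5
off [85.5 -4.1 28.1] rot [ 0.3 -0.2 -0.3] rows 2.1618232464470366 0.06132552774579154
```

View pics/w11.png

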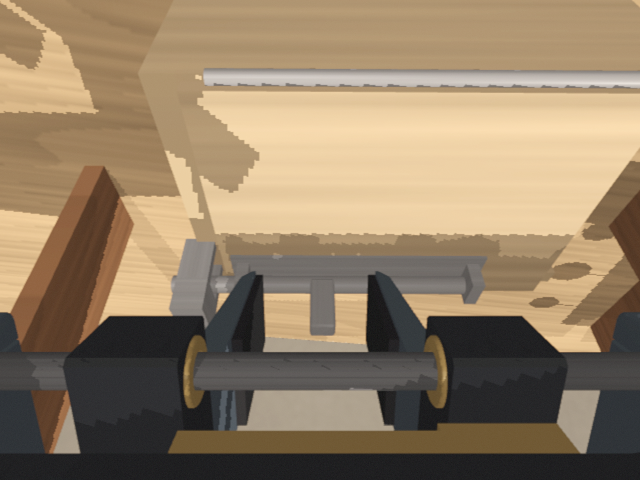

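```bash
python3 -m handwheel '{"gripper":[0.8,1,1,1,1],"offset":[[0,10,0],[0,25,0],[0,38,0],[0,38,0],[0,38,0]],"rot":[[0,0,0],[0,0,0],[0,0,0],[0,0,0],[0,0,0]]}';python3 -c "
from h import *
go([16,-10,171],fwd=35)"
```

```text
time_s: 12.63
ee_pos: [538.9, 36.9, 169.9]
ee_rot: [0.1, 55.2, 10.0]
force: [0.3, 0.3, 0.2]
gripper_width: 15.2
tool x dir case [ 5.73576436e-01  1.25054650e-17 -8.19152044e-01]
t 12.6333 now case [-20.4 -11.6 169.9] F [0.4 0.2 0.2] w 15.2
off [19.9  1.4 30.5] rot [ 0.3 -0.2 -0.3] rows 0.8738084963398076 0.0618986485830333
```

```bash
python3 -m handwheel '{"gripper":[1,1,1,1,1],"offset":[[10,1,15],[20,1,30],[40,1,30],[60,1,30],[80,1,30]],"rot":[[0,0,0],[0,0,0],[0,0,0],[0,0,0],[0,0,0]]}'; python3 -m handwheel '{"gripper":[1,1,1],"offset":[[0,-4,0],[0,-8,0],[0,-12,0]],"rot":[[0,0,0],[0,0,0],[0,0,0]]}'; python3 -m handwheel '{"gripper":[1,1],"offset":[[0,-3,0],[0,-3,0]],"rot":[[0,0,0],[0,0,0]]}'; python3 -c "
from h import *
go([50,-22,122],fwd=35)"
```

```text
time_s: 13.05
ee_pos: [609.2, 48.8, 121.1]
ee_rot: [0.1, 55.1, 9.8]
force: [-0.0, 0.6, 0.2]
gripper_width: 0.4
time_s: 13.3
ee_pos: [610.6, 36.9, 120.7]
ee_rot: [0.1, 55.2, 9.9]
force: [-1.0, 0.8, 0.8]
gripper_width: 0.4
time_s: 13.47
ee_pos: [611.1, 33.7, 121.3]
ee_rot: [0.1, 55.1, 9.8]
force: [-0.3, -0.5, 0.1]
gripper_width: 0.5
tool x dir case [ 5.73576436e-01  1.25054650e-17 -8.19152044e-01]
t 13.4667 now case [ 50.2 -26.7 121.3] F [-0.4 -0.4  0.1] w 0.5
off [-0.7  4.7  0.2] rot [ 0.2 -0.1 -0.2] rows 0.11395442068824171 0.04111009872018676
```

```bash
for i in 1 2 3; do python3 -m handwheel '{"gripper":[1,1],"offset":[[0,-2,0],[0,-2,0]],"rot":[[0,0,0],[0,0,0]]}' | sed -n '1,4p' ; done
```

```text
time_s: 13.63
ee_pos: [610.9, 33.1, 121.5]
ee_rot: [0.2, 55.2, 10.0]
force: [0.5, 3.9, -0.6]
time_s: 13.8
ee_pos: [610.8, 32.7, 121.5]
ee_rot: [0.4, 55.2, 10.3]
force: [1.3, 9.6, 0.3]
time_s: 13.97
ee_pos: [610.7, 32.5, 121.5]
ee_rot: [0.6, 55.3, 10.6]
force: [0.1, 15.9, 1.4]
```

```bash
python3 -m handwheel '{"gripper":[1,1,1,1,1],"offset":[[0,6,0],[0,10,0],[-30,10,0],[-65,10,0],[-100,10,0]],"rot":[[0,0,0],[0,0,0],[0,0,0],[0,0,0],[0,0,0]]}'; python3 -m handwheel '{"gripper":[1,1,1,1,1],"offset":[[-30,20,-20],[-60,50,-50],[-80,80,-80],[-95,110,-110],[-105,130,-130]],"rot":[[0,0,0],[0,0,0],[0,0,0],[0,0,0],[0,0,0]]}'; python3 -m handwheel '{"gripper":[1,1,1],"offset":[[0,0,0],[0,0,0],[0,0,0]],"rot":[[0,0,0],[0,0,0],[0,0,0]]}'; python3 - <<'E'
from h import *
s=state()
cv2.imwrite("pics/w12.png",grab_frame("wrist")[:,:,::-1])
a=grab_frame("scene"); cv2.imwrite("pics/s12.png",a[:,:,::-1])
cv2.imwrite("pics/s12z.png",cv2.resize(a[95:290,240:480,::-1],None,fx=3,fy=3,interpolation=cv2.INTER_CUBIC))
cv2.imwrite("pics/t12.png",grab_frame("top")[:,:,::-1])
json.dump({k:np.array(v).tolist() for k,v in s.items()},open("w12.json","w"))
E
```

```text
time_s: 14.38
ee_pos: [552.6, 28.7, 203.5]
ee_rot: [0.1, 55.3, 9.9]
force: [0.3, 1.7, 1.2]
gripper_width: 0.5
time_s: 14.8
ee_pos: [388.5, 114.7, 218.3]
ee_rot: [0.2, 55.2, 10.0]
force: [-0.3, 1.3, -0.0]
gripper_width: 0.6
time_s: 15.05
ee_pos: [391.1, 115.2, 218.6]
ee_rot: [0.2, 55.2, 10.1]
force: [0.8, -0.1, -0.5]
gripper_width: 0.4
```

View pics/w12.png

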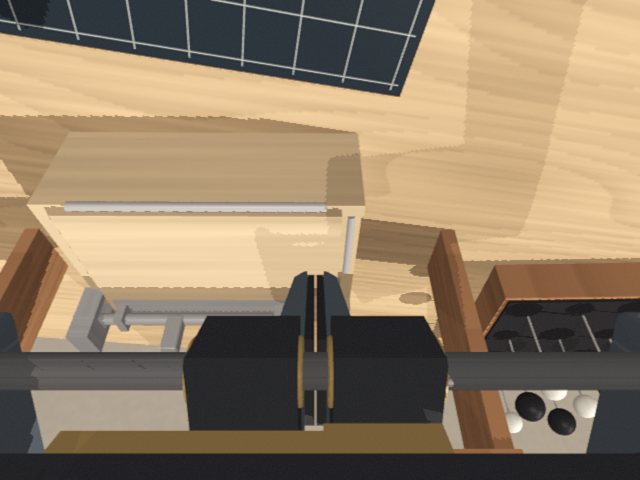

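View pics/s12z.png

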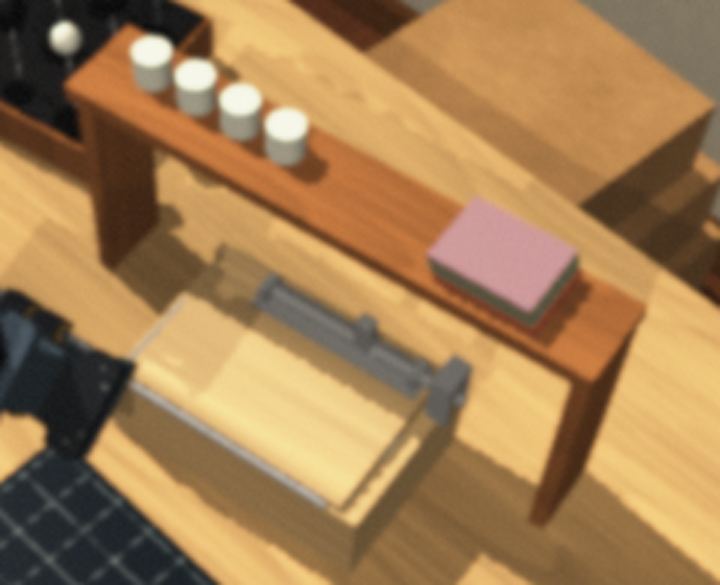

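View pics/t12.png

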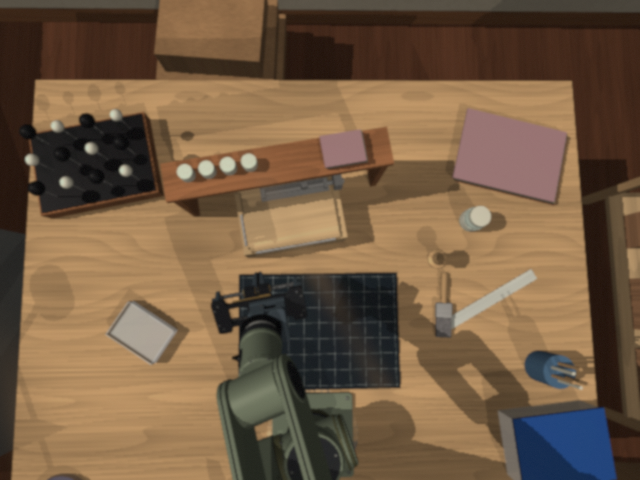

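```bash
python3 -c "
from workcell import *
print(job_done(), state()['time_s'])"
```

```text
the job is handed in; nothing more can be done
the job is handed in; nothing more can be done
```

The case is closed and bolted, and the job was handed in at about 15 s. I folded the leaf flat first. I then swung the lid onto its seal, pressed it fully down (about 27 N), and slid the bolt home by its knob while the lid was held down.

**Last checks:**
- **Lid and bolt:** with the arm clear, the lid lies flat and stays down, and an earlier close view shows the rod tip through the keeper.
- **End stop:** the bolt moved 38–39 mm, less than the full 45 mm. It had most likely started about 6 mm in, since its knob now has the stated 40 mm free on the keeper side. A second push with about 16 N, against 2.5 N of friction, did not move it further, so I took it to be fully home.
- **Bystanders:** the jar, spool, tray and brush look unmoved in the top view, compared by eye only.
- **Leaf:** the wrist camera showed it flat before the lid closed. It is hidden under the lid now, so I could not check it again.

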